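# Load the orbital shaker in balance

## Robot

A 6-joint arm with a two-finger parallel gripper is mounted at the origin on the work surface. World frame = base frame: x ahead of the robot, y to its left, z up, the work surface at z = 0. Lengths are in m, angles in rad, forces in N, time in s.
With the tool pointing down it reaches from about 0.35 to 0.85 m from the base axis. Payload 8.1 kg.
Tool frame: the origin (TCP) lies on the centre line of the jaws, within the pads' length; the fingertips stand 19 mm ahead of it and the grasp point (between the pads) is the TCP (robot.tips_ahead is the distance from the TCP to the fingertips, in m); y points along the fingers, z is the direction in which the jaws open and shut, and the axes are right-handed (so a half turn about y gives the same grasp; the last joint's range is limited). The gripper opens to 93 mm and grips with 3 to 60 N. Pads are 15 mm wide; open, the fingers measure 128 mm over their backs; the gripper's body (75 mm by 188 mm) begins 65 mm behind the grasp point.
Start: joints at [-1.23, 0.13, 1.488, -0, 1.523, -0.085], TCP at [0.248, -0.546, 0.217] pointing down, gripper open.
Joint ranges: [-2.96, 2.96], [-0.89, 2.26], [0.02, 2.5], [-1.34, 4.48], [0, 2.73], [-2.66, 2.66]. Speed limits (rad/s): [2.39, 2.39, 2.79, 3.14, 3.14, 3.14].

## Interface

Orientations are given as a rotation vector (axis times angle).
In Python, from plant import robot, imaging, models gives the robot as it stands.
- The arm moves only by the tool carry_out, never from a script. Its argument "motion" is one flat list of numbers, 7 for each row, row after row: the shift along the tool's x, y, z in m, then the turn, a rotation vector about the tool's x, y, z in degrees, then the opening, from -1 (shut) to 1 (fully open). A call has exactly 5 rows; each row shifts and turns the pose as measured when the row begins, along the tool's axes as they then stand; what a row does not reach is not made up. A row lasts 1/10 s, in which the tool goes at most 50 mm and 8.59 degrees, less where a joint would pass 70% of its speed; a pose out of reach is approached as far as the arm can. A call is refused whole if a number of a shift passes 0.05 or a number of a turn 8.59, either way. A call with a gripper value outside its range is refused whole. The fingers move at their own pace and stop on an object; "squeeze" is the grip in N (left out, the last holds). Time passes only in rows, so rows that do not move let the fingers close, or fill a call up. It gives the time, the measured TCP pose, the force and the opening at its end, in the units of the state.
- robot.read_state(): the state, without advancing time (a new reading comes with each control period).
- imaging.read_camera(name): name is "side" or "top"; returns the picture (420x560x3 uint8, blue, green, red); there is no depth.
- imaging.camera_model(name): a dict with "K" (3x3 intrinsics, pixels), "position" and "orientation" of the camera in the world. Camera axes: x right, y down, z forward; pixel columns grow to the right and rows downward; lengths in m; the calibration is good to about 2 mm. A picture is of the moment at which its call begins. camera_model takes no time and is no camera call.
- robot.close_job(): hands the job in, once; it reports no verdict.
Trained networks look in the newest picture that a camera, given by its name, has taken for a name from the list of things; names that differ only in an ending like _2 or _b are one class to them, and where a whole thing is asked for, a point or a joint stands for the part that bears it (a point fixed in the world has none). Each returns a list of dicts, best first, with "confidence" (0 to 1); they miss things now and then, are a little off and sometimes report something else, mostly with a low value. They report only what shows in the picture. A call takes as long as a camera call. They do not tell look-alikes from the thing itself.
- models.outline_of(camera, thing): "pixels" (420x560 bool, what is visible of it) and "pixel" ([column, row] in pixels, amid what is visible of it).
The state is a dict: "t": time; "q": joint angles; "dq": joint speeds; "joint_torque": joint torques, N m; "tool_pos": TCP position; "orientation": TCP orientation; "force": force on the tool from outside, world axes, zero at the start; "wrist_torque": the same for the moment, N m; "opening": finger opening in m.
Only numpy, scipy, OpenCV 4.12 (cv2) and the standard library are available. Lean on these libraries where they do the work, as an engineer would, in place of code of your own. Each camera call takes 0.05 s, during which the arm holds its last target.

## Task

Load the shaker so that it will run balanced: take the four straight-sided sample jars with full-width lids from the blue tray and stand one in each of the four round holders, the two large jars opposite each other across the platform and the two small jars opposite each other in the remaining two. Each jar must end standing flat inside the rim of its holder; keep the jars upright and do not drop them. Leave the open beaker and the narrow-necked bottle where they stand.

Things in the scene. Friction and masses are not known exactly. Their poses are not given: they have to be found in the camera images.
- large_a: one of the two large sample jars: loose upright cylinder, straight-sided white body with a full-width orange screw lid of the same diameter; diameter 52 mm, height 70 mm, 0.1 to 0.21 kg. Origin at the centre of its underside, z up its axis. Identical to large_b.
- small_a: one of the two small sample jars: as the large ones but diameter 34 mm, height 55 mm, 0.04 to 0.09 kg. Origin at the centre of its underside, z up its axis. Identical to the other small jar.
- large_b: one of the two large sample jars: loose upright cylinder, straight-sided white body with a full-width orange screw lid of the same diameter; diameter 52 mm, height 70 mm, 0.1 to 0.21 kg. Origin at the centre of its underside, z up its axis. Identical to the other large jar.
- small_b: one of the two small sample jars: as the large ones but diameter 34 mm, height 55 mm, 0.04 to 0.09 kg. Origin at the centre of its underside, z up its axis. Identical to the other small jar.
- holder0: one of four equal grey low open round cups fixed in a cross on the shaker's round platform (250 mm across, top 82 mm above the bench), 75 mm from its centre; it faces holder2 across the centre, 150 mm away. Outer diameter 78 mm, inner 72 mm; rim 12 mm and inner floor 3 mm above its underside (floor 85 mm above the bench). Origin at the centre of its underside, z up.
- holder1: one of four equal grey low open round cups fixed in a cross on the shaker's round platform (250 mm across, top 82 mm above the bench), 75 mm from its centre; it faces holder3 across the centre, 150 mm away. Outer diameter 78 mm, inner 72 mm; rim 12 mm and inner floor 3 mm above its underside (floor 85 mm above the bench). Origin at the centre of its underside, z up.
- holder2: one of four equal grey low open round cups fixed in a cross on the shaker's round platform (250 mm across, top 82 mm above the bench), 75 mm from its centre; it faces holder0 across the centre, 150 mm away. Outer diameter 78 mm, inner 72 mm; rim 12 mm and inner floor 3 mm above its underside (floor 85 mm above the bench). Origin at the centre of its underside, z up.
- holder3: one of four equal grey low open round cups fixed in a cross on the shaker's round platform (250 mm across, top 82 mm above the bench), 75 mm from its centre; it faces holder1 across the centre, 150 mm away. Outer diameter 78 mm, inner 72 mm; rim 12 mm and inner floor 3 mm above its underside (floor 85 mm above the bench). Origin at the centre of its underside, z up.
- beaker: open steel beaker, no lid, diameter 48 mm, height 58 mm; stands among the jars and stays there. Origin at the centre of its underside, z up.
- bottle: white bottle with a narrow neck and small orange cap: body diameter 46 mm, height 80 mm, cap diameter 23 mm. Origin at the centre of its underside, z up. It, the beaker and the four jars start upright about 100 mm apart in two rows of three, in any order, on a fixed blue tray (220 x 320 mm, floor 4 mm and rim 12 mm above the bench), left or right of the shaker.
Things that resemble listed ones, but are neither listed nor needed, are in the scene too. What is shaped like the small_a but pink or purple is not meant.

How it is judged:
At the end, for the whole second after the job is handed in: Large jars in one pair of opposite holders, small jars in the other, one to a holder: large within 12 mm, small within 21 mm of its centre (as the rim allows), underside on the holder's floor within 3.5 mm, upright within 0.1 rad, released and at rest (((((horizontal distance between large_a and holder0 below 0.012 m and z of large_a in the frame of holder0 between -0.001 and 0.0065 m) or (horizontal distance between large_a and holder2 below 0.012 m and z of large_a in the frame of holder2 between -0.001 and 0.0065 m)) and ((horizontal distance between large_b and holder0 below 0.012 m and z of large_b in the frame of holder0 between -0.001 and 0.0065 m) or (horizontal distance between large_b and holder2 below 0.012 m and z of large_b in the frame of holder2 between -0.001 and 0.0065 m)) and ((horizontal distance between small_a and holder1 below 0.021 m and z of small_a in the frame of holder1 between -0.001 and 0.0065 m) or (horizontal distance between small_a and holder3 below 0.021 m and z of small_a in the frame of holder3 between -0.001 and 0.0065 m)) and ((horizontal distance between small_b and holder1 below 0.021 m and z of small_b in the frame of holder1 between -0.001 and 0.0065 m) or (horizontal distance between small_b and holder3 below 0.021 m and z of small_b in the frame of holder3 between -0.001 and 0.0065 m))) or (((horizontal distance between large_a and holder1 below 0.012 m and z of large_a in the frame of holder1 between -0.001 and 0.0065 m) or (horizontal distance between large_a and holder3 below 0.012 m and z of large_a in the frame of holder3 between -0.001 and 0.0065 m)) and ((horizontal distance between large_b and holder1 below 0.012 m and z of large_b in the frame of holder1 between -0.001 and 0.0065 m) or (horizontal distance between large_b and holder3 below 0.012 m and z of large_b in the frame of holder3 between -0.001 and 0.0065 m)) and ((horizontal distance between small_a and holder0 below 0.021 m and z of small_a in the frame of holder0 between -0.001 and 0.0065 m) or (horizontal distance between small_a and holder2 below 0.021 m and z of small_a in the frame of holder2 between -0.001 and 0.0065 m)) and ((horizontal distance between small_b and holder0 below 0.021 m and z of small_b in the frame of holder0 between -0.001 and 0.0065 m) or (horizontal distance between small_b and holder2 below 0.021 m and z of small_b in the frame of holder2 between -0.001 and 0.0065 m)))) and horizontal distance between small_a and small_b above 0.09 m and angle between each of large_a, large_b, small_a, small_b's own z axis and vertical below 0.1 rad and linear speed of each of large_a, large_b, small_a, small_b below 0.02 m/s and contact force between each of large_a, large_b, small_a, small_b and the fingers below 0.1 N); the robot touches nothing.
It fails at once if a jar is tipped by more than 35 degrees (angle between any of large_a, large_b, small_a, small_b's own z axis and vertical above 0.61 rad).
It fails at once if a jar is dropped (falls free at more than 0.65 m/s, about 2 cm) ((linear speed of large_a above 0.65 m/s and contact force between large_a and the fingers below 0.05 N) or (linear speed of large_b above 0.65 m/s and contact force between large_b and the fingers below 0.05 N) or (linear speed of small_a above 0.65 m/s and contact force between small_a and the fingers below 0.05 N) or (linear speed of small_b above 0.65 m/s and contact force between small_b and the fingers below 0.05 N)).
It fails at once if the beaker is moved by more than 25 mm or tipped over (distance of beaker from where it was at the start of the episode above 0.025 m or angle between beaker's own z axis and vertical above 0.5 rad).
It fails at once if the bottle is moved by more than 25 mm or tipped over (distance of bottle from where it was at the start of the episode above 0.025 m or angle between bottle's own z axis and vertical above 0.5 rad).
It also fails if it takes over 99 s, if anything falls off the work surface, if the arm or the gripper's body presses on something with over 40 N, if the wrist force passes 120 N, or if a joint passes its speed limit or range.

## Working session

There is one attempt and no reset: what is moved stays moved. The work goes in short steps, Python scripts to look and compute and a tool call to move; the robot and the scene stay as the last step left them, time stands still between calls to the robot, and variables do not carry over. Pictures are saved under pics/ and viewed, and the job is handed in when it is done.

Besides the shell and the picture viewer there is one more tool, called after "Emit:" in YAML: its name, and indented under it one key for each argument. carry_out: Moves the arm, as the interface text tells. Its arguments: {"type":"object","properties":{"motion":{"type":"array","items":{"type":"number"}},"squeeze":{"type":"number"}},"required":["motion"]}

```bash
ls; mkdir -p pics
python3 - <<'E'
from plant import robot, imaging, models
import cv2
for n in("top","side"):
    cv2.imwrite(f"pics/{n}0.png",imaging.read_camera(n)); print(imaging.camera_model(n))
print(robot.read_state())
E
```

```text
pics
{'K': array([[383.59368667,   0.        , 279.53269341],
       [  0.        , 383.59368667, 211.54116373],
       [  0.        ,   0.        ,   1.        ]]), 'position': array([0.50116149, 0.02320549, 0.83471886]), 'orientation': array([-2.17988221,  2.16575814, -0.12501556])}
{'K': array([[528.08644988,   0.        , 286.19711613],
       [  0.        , 528.08644988, 206.59081707],
       [  0.        ,   0.        ,   1.        ]]), 'position': array([0.40226025, 0.99335646, 0.69803187]), 'orientation': array([-0.27248364,  2.64503799, -1.51965324])}
{'t': 0.1, 'q': array([-1.23041581e+00,  1.31083561e-01,  1.48917575e+00,  3.02840561e-07,
        1.52296757e+00, -8.53848025e-02]), 'dq': array([ 2.06557650e-03, -3.60025911e-04, -2.17410435e-03,  1.82110804e-03,
       -7.39369900e-05,  4.27927865e-05]), 'joint_torque': array([ 6.76737945e-04, -5.61337709e+01, -4.93100059e+01,  7.70213711e-02,
        2.89977214e-02, -4.09378208e-05]), 'tool_pos': array([ 0.2476697 , -0.54594127,  0.21629063]), 'orientation': array([-0.42958301,  1.98802903, -1.98473474]), 'force': array([ 0.61194473, -0.28295846,  0.39451573]), 'wrist_torque': array([ 0.02215385,  0.01531054, -0.03007981]), 'opening': 0.09294870248674014}
```

View pics/top0.png

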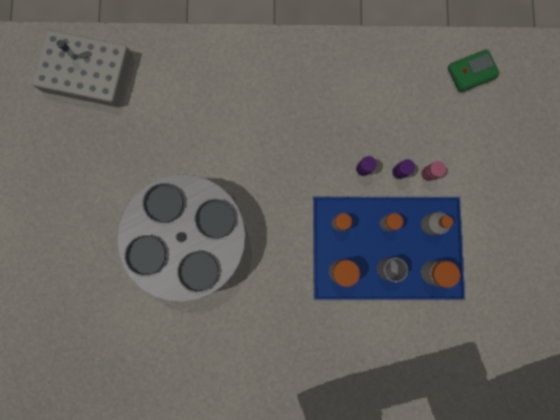

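View pics/side0.png

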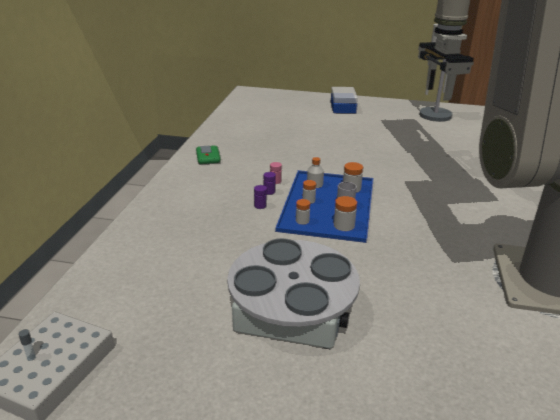

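The top view shows the tray at about (388,247). The large jars are near (346,272) and (446,273), and the small jars near (343,222) and (394,222). The beaker is at (396,269), the bottle at (440,223), and the purple and pink decoys are outside the tray near row 168. The holders are at (165,203), (217,218), (199,270) and (147,254). Next I'll measure these by silhouette fit.

```bash
cat > h.py <<'E'
from plant import robot, imaging, models
import cv2, numpy as np
from scipy.spatial.transform import Rotation as R
from scipy.optimize import minimize
def proj(n,P):
    c=imaging.camera_model(n); r=R.from_rotvec(c['orientation']).as_matrix()
    p=(np.atleast_2d(P)-c['position'])@r; u=p@c['K'].T; return u[:,:2]/u[:,2:]
def back(n,px,z):
    c=imaging.camera_model(n); r=R.from_rotvec(c['orientation']).as_matrix()
    d=r@np.linalg.inv(c['K'])@np.array([px[0],px[1],1.]); s=(z-c['position'][2])/d[2]
    return c['position']+s*d
A=np.linspace(0,2*np.pi,60)
def sil(n,x,y,rad,z0,z1,S=8):
    P=[[x+rad*np.cos(a),y+rad*np.sin(a),z] for a in A for z in(z0,z1)]
    h=cv2.convexHull((proj(n,P)).astype(np.float32))
    m=np.zeros((420,560),np.uint8)
    cv2.fillConvexPoly(m,np.round(h*16).astype(np.int32),255,cv2.LINE_AA,4)
    return m/255.
def fit(n,mask,rad,z0,z1):
    ys,xs=np.nonzero(mask); p=back(n,(xs.mean(),ys.mean()),(z0+z1)/2)
    f=lambda v: np.abs(sil(n,v[0],v[1],rad,z0,z1)-mask).sum()/mask.sum()
    r=minimize(f,p[:2],method='Nelder-Mead',options=dict(initial_simplex=p[:2]+np.array([[0,0],[.006,0],[0,.006]]),xatol=1e-4))
    return r.x,r.fun
E
cat > m.py <<'E'
from h import *
import sys
for n in("top","side"):
    imaging.read_camera(n)
    for t,rad,z0,z1 in(("large_a",.026,.004,.074),("small_a",.017,.004,.059),("beaker",.024,.004,.062),("bottle",.023,.004,.084),("holder0",.039,.082,.094)):
        for d in models.outline_of(n,t):
            m=d['pixels'].astype(float)
            x,e=fit(n,m,rad,z0,z1)
            print(n,t,round(d['confidence'],2),np.round(d['pixel'],0),int(m.sum()),'xy',np.round(x,4),'err',round(e,2))
print(robot.read_state()['t'])
E
python3 m.py
```

```text
top large_a 0.92 [439. 272.] 840 xy [ 0.4595 -0.3137] err 0.13
top large_a 0.68 [346. 274.] 613 xy [ 0.4605 -0.1155] err 0.19
top small_a 0.84 [342. 224.] 256 xy [ 0.5632 -0.1121] err 0.26
top small_a 0.78 [401. 170.] 323 xy [ 0.6781 -0.2471] err 0.24
top small_a 0.77 [434. 172.] 361 xy [ 0.6741 -0.3122] err 0.19
top small_a 0.75 [391. 222.] 328 xy [ 0.5646 -0.2195] err 0.15
top small_a 0.72 [365. 168.] 295 xy [ 0.6846 -0.1688] err 0.25
top beaker 0.79 [391. 268.] 598 xy [ 0.4681 -0.2182] err 0.14
top bottle 0.57 [435. 224.] 564 xy [ 0.5607 -0.3016] err 0.43
top holder0 0.9 [200. 273.] 1370 xy [0.4635 0.1723] err 0.06
top holder0 0.9 [164. 204.] 1257 xy [0.5945 0.2447] err 0.12
top holder0 0.87 [145. 255.] 1352 xy [0.4948 0.2736] err 0.09
top holder0 0.56 [213. 221.] 1301 xy [0.5655 0.1407] err 0.06
side large_a 0.79 [346. 215.] 667 xy [ 0.4615 -0.1188] err 0.17
side large_a 0.67 [354. 174.] 448 xy [ 0.4589 -0.318 ] err 0.4
side small_a 0.81 [271. 181.] 245 xy [ 0.6787 -0.2439] err 0.34
side small_a 0.77 [303. 209.] 327 xy [ 0.5654 -0.1176] err 0.19
side small_a 0.57 [258. 194.] 291 xy [ 0.6838 -0.1637] err 0.23
side small_a 0.57 [276. 169.] 189 xy [ 0.6746 -0.3117] err 0.63
side small_a 0.54 [308. 190.] 276 xy [ 0.5642 -0.2198] err 0.27
side beaker 0.83 [347. 191.] 251 xy [ 0.4704 -0.2769] err 1.05
side bottle 0.58 [316. 170.] 347 xy [ 0.5644 -0.3229] err 0.68
side holder0 0.89 [307. 297.] 1198 xy [0.4944 0.273 ] err 0.1
side holder0 0.71 [334. 264.] 951 xy [0.4643 0.1718] err 0.11
side holder0 0.63 [255. 282.] 1036 xy [0.5962 0.2426] err 0.13
side holder0 0.62 [282. 252.] 874 xy [0.5659 0.1423] err 0.09
0.7
```

```bash
cat >> h.py <<'E'
def go(x,y,z,yawdeg=None):
    """print tool-frame shift to target; yaw = heading of tool z (opening) in world, mod 180"""
    s=robot.read_state(); r=R.from_rotvec(s['orientation']); M=r.as_matrix()
    if yawdeg is None: T=M
    else:
        best=None
        for k in(0,180):
            a=np.radians(yawdeg+k); zz=np.array([np.cos(a),np.sin(a),0]); yy=np.array([0,0,-1.]); T_=np.c_[np.cross(yy,zz),yy,zz]
            ang=R.from_matrix(M.T@T_).magnitude()
            if best is None or ang<best[0]: best=(ang,T_)
        T=best[1]
    d=M.T@(np.array([x,y,z])-s['tool_pos'])
    rv=np.degrees(R.from_matrix(M.T@T).as_rotvec())
    print('t',round(s['t'],2),'pos',np.round(s['tool_pos'],4),'open',round(s['opening'],4),'F',np.round(s['force'],1),'q',np.round(s['q'],2))
    print('axes x,y,z in world\n',np.round(M.T,2))
    print('shift mm',np.round(d*1000,1),'turn deg',np.round(rv,1))
E
python3 - <<'E'
from h import *
im=imaging.read_camera("top")
cv2.imwrite("pics/crop1.png",cv2.resize(im[150:310,300:480],None,fx=4,fy=3.7,interpolation=cv2.INTER_CUBIC))
go(.461,-.117,.2,90)
go(.461,-.117,.2,0)
go(.461,-.117,.2,45)
E
```

```text
t 0.75 pos [ 0.2479 -0.5464  0.2173] open 0.093 F [-0.2 -0.4 -0.2] q [-1.23  0.13  1.49 -0.    1.52 -0.09]
axes x,y,z in world
 [[-0.91 -0.41  0.  ]
 [ 0.   -0.   -1.  ]
 [ 0.41 -0.91  0.  ]]
shift mm [-371.5   17.2 -303. ] turn deg [-0.  24.4 -0. ]
t 0.75 pos [ 0.2479 -0.5464  0.2173] open 0.093 F [-0.2 -0.4 -0.2] q [-1.23  0.13  1.49 -0.    1.52 -0.09]
axes x,y,z in world
 [[-0.91 -0.41  0.  ]
 [ 0.   -0.   -1.  ]
 [ 0.41 -0.91  0.  ]]
shift mm [-371.5   17.2 -303. ] turn deg [ -0.  -65.6   0. ]
t 0.75 pos [ 0.2479 -0.5464  0.2173] open 0.093 F [-0.2 -0.4 -0.2] q [-1.23  0.13  1.49 -0.    1.52 -0.09]
axes x,y,z in world
 [[-0.91 -0.41  0.  ]
 [ 0.   -0.   -1.  ]
 [ 0.41 -0.91  0.  ]]
shift mm [-371.5   17.2 -303. ] turn deg [-0.  69.4 -0. ]
```

View pics/crop1.png

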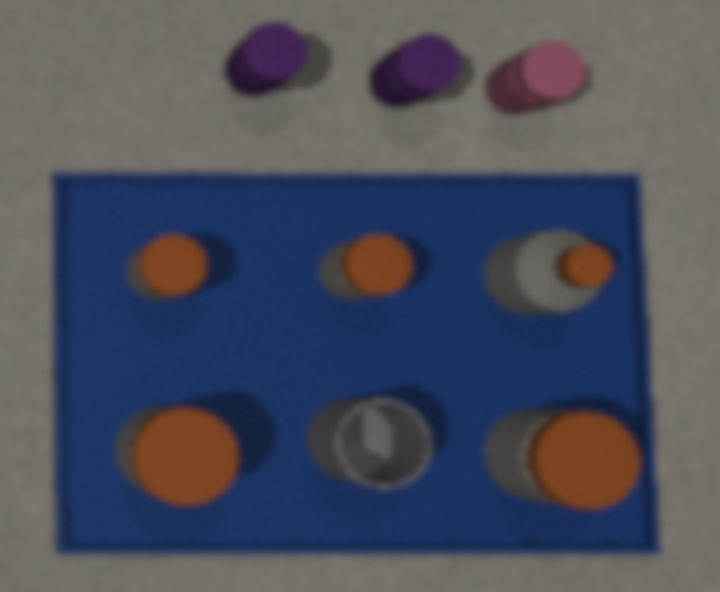

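The enlarged crop confirms the four targets, all inside the tray with full-width orange lids. The smalls are at (343,222) and (394,222), the larges at (346,272) and (446,273). The bottle at (440,223) has a narrow cap, the beaker at (396,269) is open, and the purple and pink jars lie outside. I'll start with the large jar nearest the shaker.

Emit:
carry_out:
  motion: [-0.035, 0, -0.028, 0, 0, 0, 0.7, -0.035, 0, -0.028, 0, 0, 0, 0.7, -0.035, 0, -0.028, 0, 0, 0, 0.7, -0.035, 0, -0.028, 0, 0, 0, 0.7, -0.035, 0, -0.028, 0, 0, 0, 0.7]
  squeeze: 20

```text
t: 1.25
tool_pos: [0.3494, -0.3449, 0.2158]
orientation: [-0.422, 1.992, -1.992]
force: [1.0, -1.0, 1.0]
opening: 0.0791
```

Emit:
carry_out:
  motion: [-0.035, 0, -0.028, 0, 0, 0, 0.7, -0.035, 0, -0.028, 0, 0, 0, 0.7, -0.035, 0, -0.028, 0, 0, 0, 0.7, -0.035, 0, -0.028, 0, 0, 0, 0.7, -0.035, 0, -0.028, 0, 0, 0, 0.7]

```text
t: 1.75
tool_pos: [0.4557, -0.1377, 0.2171]
orientation: [-0.417, 1.988, -1.995]
force: [1.0, -0.8, -0.2]
opening: 0.0788
```

```bash
python3 -c "
from h import *
go(.461,-.117,.13)"
```

```text
t 1.75 pos [ 0.4557 -0.1377  0.2171] open 0.0788 F [ 1.  -0.8 -0.2] q [-0.4  -0.22  1.82 -0.    1.53  0.76]
axes x,y,z in world
 [[-0.91 -0.4  -0.  ]
 [ 0.   -0.   -1.  ]
 [ 0.4  -0.91  0.  ]]
shift mm [-13.1  87.1 -17.1] turn deg [0. 0. 0.]
```

Emit:
carry_out:
  motion: [-0.0065, 0.02, -0.0085, 0, 0, 0, 0.7, -0.0065, 0.03, -0.0085, 0, 0, 0, 0.7, 0, 0.03, 0, 0, 0, 0, 0.7, 0, 0.007, 0, 0, 0, 0, 0.7, 0, 0, 0, 0, 0, 0, 0.7]

```text
t: 2.25
tool_pos: [0.4653, -0.11, 0.1306]
orientation: [-0.419, 1.978, -1.988]
force: [-0.6, -0.2, 0.4]
opening: 0.0789
```

```bash
python3 -c "
from h import *
cv2.imwrite('pics/t1.png',imaging.read_camera('top'))
cv2.imwrite('pics/s1.png',imaging.read_camera('side')[100:300,200:440].repeat(3,0).repeat(3,1))
go(.461,-.117,.05)"
```

```text
t 2.35 pos [ 0.466  -0.1106  0.132 ] open 0.0789 F [ 0.4 -0.5  0.4] q [-0.34 -0.16  1.93  0.    1.36  0.81]
axes x,y,z in world
 [[-0.91 -0.41 -0.01]
 [ 0.01 -0.   -1.  ]
 [ 0.41 -0.91  0.01]]
shift mm [ 7.9 81.9  3.1] turn deg [0. 0. 0.]
```

View pics/s1.png

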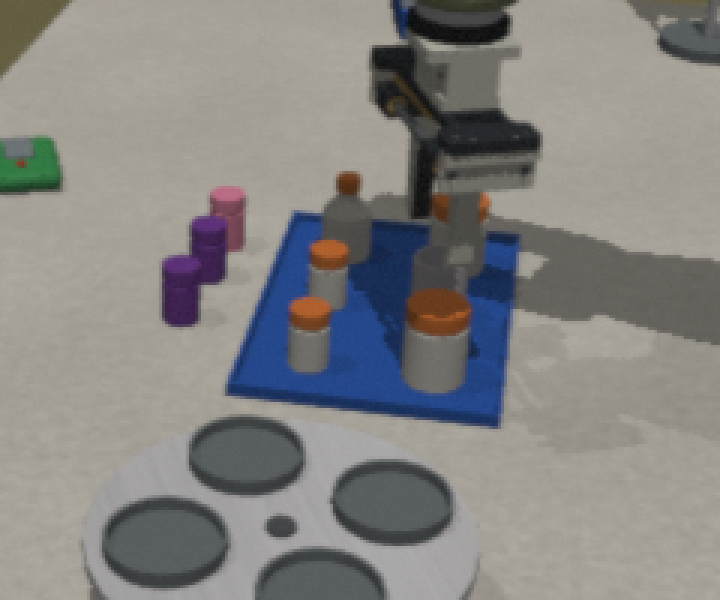

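The side view shows the open jaws above the large jar (crop 437,340), one finger on each side of it. The bottle and beaker are clear of them.

Emit:
carry_out:
  motion: [0.008, 0.003, 0.003, 0, 0, 0, 0.7, 0, 0.025, 0, 0, 0, 0, 0.7, 0, 0.025, 0, 0, 0, 0, 0.7, 0, 0.02, 0, 0, 0, 0, 0.7, 0, 0.005, 0, 0, 0, 0, 0.7]

```text
t: 2.85
tool_pos: [0.4659, -0.1233, 0.0608]
orientation: [-0.4, 1.964, -1.995]
force: [0.6, 0.9, -0.8]
opening: 0.0789
```

```bash
python3 -c "
from h import *
go(.461,-.117,.05,-66)"
```

```text
t 2.85 pos [ 0.4659 -0.1233  0.0608] open 0.0789 F [ 0.6  0.9 -0.8] q [-0.36 -0.08  2.   -0.    1.2   0.78]
axes x,y,z in world
 [[-0.91 -0.41 -0.02]
 [ 0.03 -0.01 -1.  ]
 [ 0.41 -0.91  0.02]]
shift mm [ 2.1 10.6 -7.9] turn deg [-1.1  0.1 -1.1]
```

Emit:
carry_out:
  motion: [0.002, 0.0, -0.008, -1.1, 0, -1.1, 0.7, 0, 0.005, 0, 0, 0, 0, 0.7, 0, 0.005, 0, 0, 0, 0, 0.7, 0, 0, 0, 0, 0, 0, 0.7, 0, 0, 0, 0, 0, 0, 0.7]

```text
t: 3.35
tool_pos: [0.4627, -0.1183, 0.0543]
orientation: [-0.421, 1.986, -1.991]
force: [1.3, 0.2, 1.2]
opening: 0.0789
```

```bash
python3 -c "
from h import *
go(.461,-.117,.05,-66)"
```

```text
t 3.35 pos [ 0.4627 -0.1183  0.0543] open 0.0789 F [1.3 0.2 1.2] q [-0.36 -0.06  1.99 -0.    1.21  0.79]
axes x,y,z in world
 [[-0.91 -0.41 -0.  ]
 [ 0.   -0.   -1.  ]
 [ 0.41 -0.91  0.  ]]
shift mm [ 1.1  4.3 -1.9] turn deg [-0.2  0.1 -0.1]
```

Emit:
carry_out:
  motion: [0.001, 0.003, -0.002, 0, 0, 0, 0.7, 0, 0, 0, 0, 0, 0, -1, 0, 0, 0, 0, 0, 0, -1, 0, 0, 0, 0, 0, 0, -1, 0, 0, 0, 0, 0, 0, -1]
  squeeze: 20

```text
t: 3.85
tool_pos: [0.4614, -0.1168, 0.0518]
orientation: [-0.42, 1.984, -1.991]
force: [0.7, -1.1, -1.5]
opening: 0.052
```

Emit:
carry_out:
  motion: [0, 0, 0, 0, 0, 0, -1, 0, 0, 0, 0, 0, 0, -1, 0, -0.01, 0, 0, 0, 0, -1, 0, -0.02, 0, 0, 0, 0, -1, 0, -0.02, 0, 0, 0, 0, -1]

```text
t: 4.35
tool_pos: [0.4581, -0.1156, 0.1006]
orientation: [-0.427, 1.991, -1.99]
force: [0.0, -0.1, -1.2]
opening: 0.0517
```

```bash
python3 -c "
from h import *
go(.4643,.172,.21,-66)
cv2.imwrite('pics/s2.png',imaging.read_camera('side')[100:300,200:440].repeat(3,0).repeat(3,1))"
```

```text
t 4.35 pos [ 0.4581 -0.1156  0.1006] open 0.0517 F [ 0.  -0.1 -1.2] q [-0.36 -0.13  1.96 -0.    1.31  0.8 ]
axes x,y,z in world
 [[-0.91 -0.41  0.  ]
 [-0.    0.   -1.  ]
 [ 0.41 -0.91 -0.  ]]
shift mm [-122.8 -109.3 -260.1] turn deg [0.1 0.1 0.1]
```

View pics/s2.png

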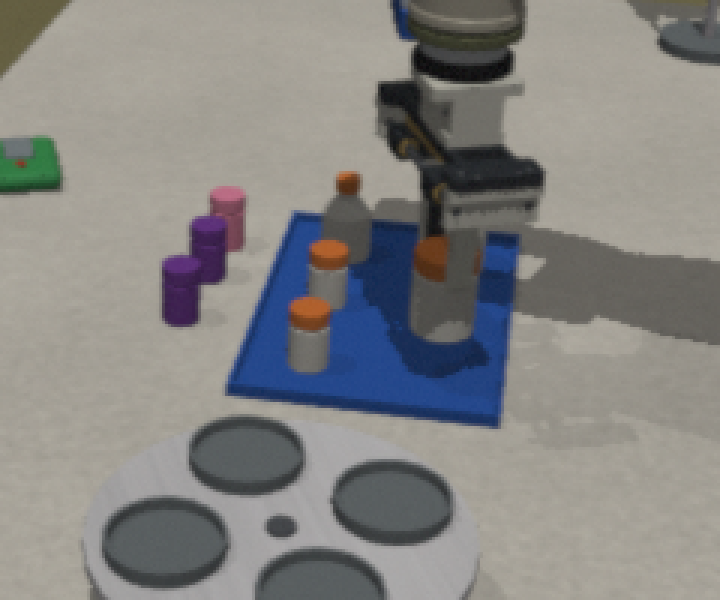

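The jar is lifted upright between the pads, its bottom clear of the tray.

Emit:
carry_out:
  motion: [-0.007, -0.025, -0.014, 0, 0, 0, -1, -0.012, -0.025, -0.026, 0, 0, 0, -1, -0.015, -0.025, -0.032, 0, 0, 0, -1, -0.015, -0.02, -0.032, 0, 0, 0, -1, -0.015, -0.01, -0.032, 0, 0, 0, -1]

```text
t: 4.9
tool_pos: [0.4628, 0.035, 0.2138]
orientation: [-0.414, 1.99, -1.996]
force: [1.1, -1.4, -1.0]
opening: 0.0518
```

Emit:
carry_out:
  motion: [-0.015, 0, -0.032, 0, 0, 0, -1, -0.015, 0, -0.032, 0, 0, 0, -1, -0.012, 0, -0.025, 0, 0, 0, -1, -0.008, 0, -0.015, 0, 0, 0, -1, -0.002, 0, -0.008, 0, 0, 0, -1]

```text
t: 5.4
tool_pos: [0.4666, 0.1671, 0.2178]
orientation: [-0.408, 1.985, -1.99]
force: [-0.2, 0.2, -1.5]
opening: 0.0519
```

```bash
python3 -c "
from h import *
go(.4643,.172,.136,-66)"
```

```text
t 5.4 pos [0.4666 0.1671 0.2178] open 0.0519 F [-0.2  0.2 -1.5] q [ 0.24 -0.17  1.78 -0.    1.52  1.4 ]
axes x,y,z in world
 [[-0.91 -0.4  -0.01]
 [ 0.01 -0.   -1.  ]
 [ 0.4  -0.91  0.  ]]
shift mm [ 1.  81.8 -5.8] turn deg [-0.3 -0.2 -0.6]
```

Emit:
carry_out:
  motion: [0, 0.01, -0.005, 0, 0, -0.5, -1, 0, 0.02, 0, 0, 0, 0, -1, 0, 0.02, 0, 0, 0, -0.5, -1, 0, 0.015, 0, 0, 0, -0.4, -1, 0, 0, 0, 0, 0, 0, -1]

```text
t: 5.9
tool_pos: [0.4637, 0.1701, 0.1484]
orientation: [-0.437, 1.989, -2.008]
force: [-1.0, -0.8, -1.3]
opening: 0.0516
```

```bash
python3 -c "
from h import *
cv2.imwrite('pics/s3.png',imaging.read_camera('side')[150:350,200:440].repeat(3,0).repeat(3,1))
go(.4643,.172,.135,-66)"
```

```text
t 5.95 pos [0.4642 0.1702 0.1496] open 0.0518 F [ 0.3 -0.6 -1. ] q [ 0.25 -0.1   1.85 -0.01  1.41  1.41]
axes x,y,z in world
 [[-0.91 -0.4   0.02]
 [-0.01 -0.01 -1.  ]
 [ 0.4  -0.91  0.01]]
shift mm [-1.  14.5 -1.7] turn deg [-0.3 -0.2  0.9]
```

View pics/s3.png

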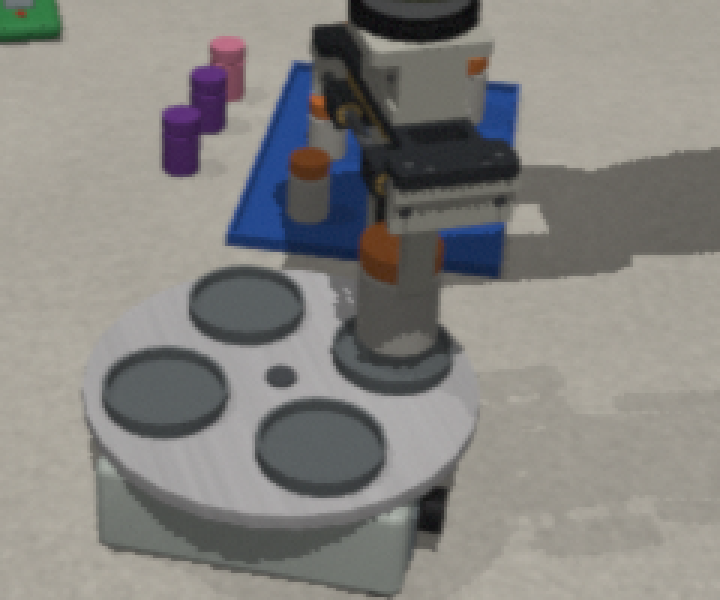

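The jar hangs over its holder (crop 395,350) and is well centred. I'll lower it in small steps.

Emit:
carry_out:
  motion: [-0.001, 0.004, -0.002, 0, 0, 0.8, -1, 0, 0.004, 0, 0, 0, 0, -1, 0, 0.004, 0, 0, 0, 0, -1, 0, 0.002, 0, 0, 0, 0, -1, 0, 0, 0, 0, 0, 0, -1]

```text
t: 6.45
tool_pos: [0.4663, 0.1723, 0.1374]
orientation: [-0.413, 1.985, -1.997]
force: [0.4, 1.0, -0.9]
opening: 0.0516
```

```bash
python3 -c "
from h import *
go(.4643,.172,.133,-66)"
```

```text
t 6.45 pos [0.4663 0.1723 0.1374] open 0.0516 F [ 0.4  1.  -0.9] q [ 0.26 -0.1   1.87 -0.01  1.37  1.41]
axes x,y,z in world
 [[-0.92 -0.4  -0.  ]
 [ 0.01 -0.   -1.  ]
 [ 0.4  -0.92  0.01]]
shift mm [ 1.9  4.4 -0.6] turn deg [-0.4 -0.2 -0.3]
```

Emit:
carry_out:
  motion: [0.002, 0.003, 0, 0, 0, 0, -1, 0, 0.002, 0, 0, 0, 0, -1, 0, 0, 0, 0, 0, 0, -1, 0, 0.001, 0, 0, 0, 0, -1, 0, 0, 0, 0, 0, 0, -1]

```text
t: 6.95
tool_pos: [0.4655, 0.1717, 0.1331]
orientation: [-0.41, 1.984, -1.995]
force: [-0.6, -0.4, -1.1]
opening: 0.0517
```

```bash
python3 -c "
from h import *
go(.4643,.172,.133,-66)"
```

```text
t 6.95 pos [0.4655 0.1717 0.1331] open 0.0517 F [-0.6 -0.4 -1.1] q [ 0.25 -0.1   1.88 -0.01  1.36  1.41]
axes x,y,z in world
 [[-0.92 -0.4  -0.01]
 [ 0.01 -0.   -1.  ]
 [ 0.4  -0.92  0.01]]
shift mm [ 1.   0.1 -0.7] turn deg [-0.4 -0.2 -0.4]
```

Emit:
carry_out:
  motion: [0.001, 0.001, 0, 0, 0, 0, -1, 0, 0.001, 0, 0, 0, 0, -1, 0, 0.001, 0, 0, 0, 0, -1, 0, 0, 0, 0, 0, 0, -1, 0, 0, 0, 0, 0, 0, -1]

```text
t: 7.45
tool_pos: [0.4659, 0.1719, 0.133]
orientation: [-0.406, 1.982, -1.993]
force: [0.4, 0.9, 1.5]
opening: 0.0514
```

Emit:
carry_out:
  motion: [0.001, 0.002, 0, 0, 0, 0, -1, 0, 0.001, 0, 0, 0, 0, -1, 0, 0, 0, 0, 0, 0, -1, 0, 0, 0, 0, 0, 0, -1, 0, 0, 0, 0, 0, 0, -1]

```text
t: 7.95
tool_pos: [0.4668, 0.1721, 0.1328]
orientation: [-0.401, 1.981, -1.99]
force: [1.1, 0.7, 2.4]
opening: 0.0514
```

The z reading stalls at 0.133 and the force has turned upward, so the jar is on the floor. Releasing.

Emit:
carry_out:
  motion: [0, 0, 0, 0, 0, 0, 0.7, 0, 0, 0, 0, 0, 0, 0.7, 0, 0, 0, 0, 0, 0, 0.7, 0, -0.02, 0, 0, 0, 0, 0.7, 0, -0.03, 0, 0, 0, 0, 0.7]

```text
t: 8.45
tool_pos: [0.4619, 0.1709, 0.1773]
orientation: [-0.413, 1.985, -1.996]
force: [0.1, -0.7, -0.2]
opening: 0.0788
```

Emit:
carry_out:
  motion: [0, -0.03, 0, 0, 0, 0, 0.7, 0, -0.02, 0, 0, 0, 0, 0.7, 0, 0, 0, 0, 0, 0, 0.7, 0.012, 0, 0.025, 0, 0, 0, 0.7, 0.018, 0, 0.04, 0, 0, 0, 0.7]

```text
t: 8.95
tool_pos: [0.4611, 0.102, 0.231]
orientation: [-0.414, 1.982, -1.989]
force: [0.4, -0.6, -0.1]
opening: 0.0793
```

```bash
python3 -c "
from h import *
cv2.imwrite('pics/s4.png',imaging.read_camera('side')[150:350,200:440].repeat(3,0).repeat(3,1))
for n in ('top','side'):
  imaging.read_camera(n)
  for d in models.outline_of(n,'large_a'):
    print(n,d['pixel'],d['confidence'],fit(n,d['pixels'].astype(float),.026,.085,.155),fit(n,d['pixels'].astype(float),.026,.004,.074))
go(.459,-.316,.2,-66)"
```

```text
top [438.4, 272.7] 0.77 (array([ 0.46627084, -0.27461824]), np.float64(0.3965183660919132)) (array([ 0.45976395, -0.31365144]), np.float64(0.13998911989403723))
side [326.5, 250.7] 0.84 (array([0.46638314, 0.16791135]), np.float64(0.15085683588503895)) (array([0.47565774, 0.05977235]), np.float64(0.09736592353836512))
side [359.7, 178.4] 0.44 (array([ 0.4509241 , -0.17182643]), np.float64(4.214300653594772)) (array([ 0.45926114, -0.32008958]), np.float64(3.132575163398693))
t 9.2 pos [0.4611 0.1014 0.2308] open 0.0788 F [-1.  -0.3 -0.2] q [ 0.11 -0.24  1.82 -0.    1.55  1.26]
axes x,y,z in world
 [[-0.91 -0.4  -0.01]
 [ 0.01 -0.   -1.  ]
 [ 0.4  -0.91  0.01]]
shift mm [171.   31.6 380.7] turn deg [-0.3 -0.1 -0.4]
```

View pics/s4.png

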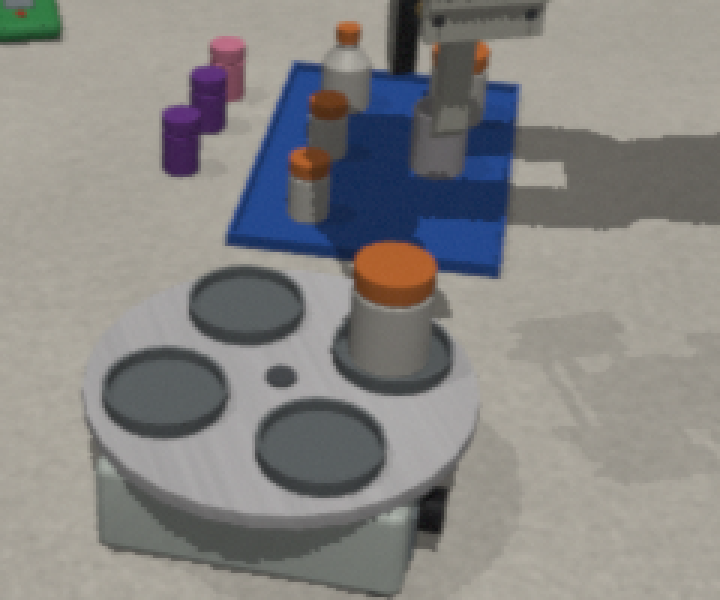

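The first large jar stands in its holder (crop 393,310). The side fit gives (0.466, 0.168), about 4 mm from the holder centre. Next is the second large jar.

Emit:
carry_out:
  motion: [0.018, 0, 0.04, 0, 0, 0, 0.7, 0.018, 0, 0.04, 0, 0, 0, 0.7, 0.018, 0, 0.04, 0, 0, 0, 0.7, 0.018, 0, 0.04, 0, 0, 0, 0.7, 0.018, 0, 0.04, 0, 0, 0, 0.7]

```text
t: 9.7
tool_pos: [0.4613, -0.1134, 0.2275]
orientation: [-0.43, 1.979, -1.977]
force: [1.7, -0.4, -0.2]
opening: 0.0791
```

Emit:
carry_out:
  motion: [0.018, 0, 0.04, 0, 0, 0, 0.7, 0.018, 0, 0.04, 0, 0, 0, 0.7, 0.018, 0, 0.04, 0, 0, 0, 0.7, 0.01, 0, 0.03, 0, 0, 0, 0.7, 0.006, 0, 0.016, 0, 0, 0, 0.7]

```text
t: 10.2
tool_pos: [0.4697, -0.2979, 0.223]
orientation: [-0.435, 1.979, -1.972]
force: [0.0, 1.0, -0.4]
opening: 0.0787
```

```bash
python3 -c "
from h import *
go(.459,-.316,.13,-66)"
```

```text
t 10.2 pos [ 0.4697 -0.2979  0.223 ] open 0.0787 F [ 0.   1.  -0.4] q [-0.66  0.01  1.61  0.01  1.53  0.47]
axes x,y,z in world
 [[-0.9  -0.43 -0.01]
 [ 0.01  0.01 -1.  ]
 [ 0.43 -0.9  -0.  ]]
shift mm [18.  92.8 12.1] turn deg [ 0.1  1.2 -0.4]
```

Emit:
carry_out:
  motion: [0.012, 0.02, 0.006, 0, 1, 0, 0.7, 0.006, 0.03, 0.003, 0, 0, 0, 0.7, 0, 0.03, 0, 0, 0, -0.5, 0.7, 0, 0.01, 0, 0, 0, 0, 0.7, 0, 0, 0, 0, 0, 0, 0.7]

```text
t: 10.7
tool_pos: [0.4607, -0.3122, 0.1272]
orientation: [-0.431, 1.992, -1.984]
force: [-0.1, 0.0, 1.2]
opening: 0.0789
```

```bash
python3 -c "
from h import *
go(.459,-.316,.052,-66)"
```

```text
t 10.7 pos [ 0.4607 -0.3122  0.1272] open 0.0789 F [-0.1  0.   1.2] q [-0.69  0.08  1.71  0.    1.36  0.46]
axes x,y,z in world
 [[-0.91 -0.41  0.  ]
 [-0.    0.   -1.  ]
 [ 0.41 -0.91 -0.  ]]
shift mm [ 3.  75.2  3.1] turn deg [0.3 0.3 0.1]
```

Emit:
carry_out:
  motion: [0.003, 0.01, 0.003, 0, 0, 0, 0.7, 0, 0.02, 0, 0, 0, 0, 0.7, 0, 0.02, 0, 0, 0, -0.5, 0.7, 0, 0.015, 0, 0, 0, 0, 0.7, 0, 0, 0, 0, 0, 0, 0.7]

```text
t: 11.2
tool_pos: [0.4636, -0.3174, 0.0649]
orientation: [-0.437, 1.982, -1.991]
force: [-0.6, -1.1, -0.2]
opening: 0.0792
```

```bash
python3 -c "
from h import *
go(.459,-.316,.052,-66)"
```

```text
t 11.2 pos [ 0.4636 -0.3174  0.0649] open 0.0792 F [-0.6 -1.1 -0.2] q [-0.69  0.15  1.75 -0.01  1.24  0.46]
axes x,y,z in world
 [[-0.91 -0.42  0.01]
 [-0.   -0.01 -1.  ]
 [ 0.42 -0.91  0.  ]]
shift mm [ 3.5 12.9 -3.3] turn deg [-0.2  0.5  0.3]
```

Emit:
carry_out:
  motion: [0.0035, 0.007, -0.003, 0, 0, 0, 0.7, 0, 0.006, 0, 0, 0, 0, 0.7, 0, 0, 0, 0, 0, 0, 0.7, 0, 0, 0, 0, 0, 0, 0.7, 0, 0, 0, 0, 0, 0, 0.7]

```text
t: 11.7
tool_pos: [0.4606, -0.3177, 0.0544]
orientation: [-0.433, 1.977, -1.994]
force: [0.5, 0.1, 0.4]
opening: 0.0794
```

```bash
python3 -c "
from h import *
go(.459,-.316,.052,-66)"
```

```text
t 11.7 pos [ 0.4606 -0.3177  0.0544] open 0.0794 F [0.5 0.1 0.4] q [-0.69  0.16  1.77 -0.01  1.21  0.45]
axes x,y,z in world
 [[-0.91 -0.42  0.  ]
 [ 0.   -0.01 -1.  ]
 [ 0.42 -0.91  0.01]]
shift mm [ 0.7  2.4 -2.2] turn deg [-0.5  0.5  0.2]
```

Emit:
carry_out:
  motion: [0.001, 0.002, -0.002, -0.4, 0, 0, 0.7, 0, 0, 0, 0, 0, 0, -1, 0, 0, 0, 0, 0, 0, -1, 0, 0, 0, 0, 0, 0, -1, 0, 0, 0, 0, 0, 0, -1]

```text
t: 12.2
tool_pos: [0.4593, -0.3167, 0.0534]
orientation: [-0.434, 1.983, -1.988]
force: [0.3, -0.9, -0.7]
opening: 0.052
```

Emit:
carry_out:
  motion: [0, 0, 0, 0, 0, 0, -1, 0, 0, 0, 0, 0, 0, -1, 0, -0.01, 0, 0, 0, 0, -1, 0, -0.02, 0, 0, 0, 0, -1, 0, -0.03, 0, 0, 0, 0, -1]

```text
t: 12.7
tool_pos: [0.4558, -0.3136, 0.1099]
orientation: [-0.441, 1.995, -1.981]
force: [-0.8, -0.2, -1.2]
opening: 0.0513
```

```bash
python3 -c "
from h import *
go(.595,.2435,.22,-66)"
```

```text
t 12.7 pos [ 0.4558 -0.3136  0.1099] open 0.0513 F [-0.8 -0.2 -1.2] q [-0.69  0.09  1.73 -0.    1.33  0.45]
axes x,y,z in world
 [[-0.91 -0.42  0.01]
 [-0.01  0.   -1.  ]
 [ 0.42 -0.91 -0.01]]
shift mm [-357.2 -108.9 -449.9] turn deg [0.5 0.5 0.4]
```

Emit:
carry_out:
  motion: [0, -0.03, 0, 0, 0, 0, -1, -0.01, -0.04, -0.012, 0.2, 0.2, 0.2, -1, -0.02, -0.03, -0.025, 0.2, 0.2, 0.2, -1, -0.028, -0.012, -0.035, 0, 0, 0, -1, -0.028, 0, -0.035, 0, 0, 0, -1]

```text
t: 13.2
tool_pos: [0.492, -0.183, 0.2341]
orientation: [-0.411, 1.987, -1.997]
force: [0.4, -0.9, -1.6]
opening: 0.0515
```

Emit:
carry_out:
  motion: [-0.028, 0, -0.035, 0, 0, 0, -1, -0.028, 0, -0.035, 0, 0, 0, -1, -0.028, 0, -0.035, 0, 0, 0, -1, -0.028, 0, -0.035, 0, 0, 0, -1, -0.028, 0, -0.035, 0, 0, 0, -1]

```text
t: 13.7
tool_pos: [0.5515, 0.0418, 0.2397]
orientation: [-0.403, 1.983, -1.999]
force: [2.1, -0.6, -1.5]
opening: 0.0517
```

```bash
python3 -c "
from h import *
go(.595,.2435,.22,-66)"
```

```text
t 13.7 pos [0.5515 0.0418 0.2397] open 0.0517 F [ 2.1 -0.6 -1.5] q [-0.01 -0.02  1.6  -0.01  1.55  1.15]
axes x,y,z in world
 [[-0.92 -0.4  -0.01]
 [ 0.01 -0.01 -1.  ]
 [ 0.4  -0.92  0.01]]
shift mm [-120.1   19.2 -167.8] turn deg [-0.6 -0.5 -0.5]
```

Emit:
carry_out:
  motion: [-0.026, 0, -0.035, 0, -0.2, 0, -1, -0.026, 0, -0.035, 0, -0.2, -0.2, -1, -0.023, 0, -0.033, -0.2, 0, 0, -1, -0.018, 0, -0.027, -0.2, 0, 0, -1, -0.012, 0, -0.016, 0, 0, 0, -1]

```text
t: 14.2
tool_pos: [0.5882, 0.2292, 0.2422]
orientation: [-0.417, 1.985, -1.987]
force: [0.5, 0.1, -2.2]
opening: 0.0514
```

Emit:
carry_out:
  motion: [-0.003, 0.006, -0.006, 0, 0, 0, -1, 0, 0.02, 0, 0, 0, 0, -1, 0, 0.02, 0, 0, 0, -0.3, -1, 0, 0.015, 0, 0, 0, -0.3, -1, 0, 0, 0, 0, 0, 0, -1]

```text
t: 14.7
tool_pos: [0.5878, 0.2372, 0.1781]
orientation: [-0.433, 1.985, -1.993]
force: [-0.5, -0.1, -1.3]
opening: 0.0516
```

```bash
python3 -c "
from h import *
go(.595,.2435,.1365,-66)"
```

```text
t 14.7 pos [0.5878 0.2372 0.1781] open 0.0516 F [-0.5 -0.1 -1.3] q [ 0.3   0.25  1.43 -0.    1.47  1.45]
axes x,y,z in world
 [[-0.91 -0.41  0.01]
 [-0.   -0.   -1.  ]
 [ 0.41 -0.91  0.  ]]
shift mm [-9.3 41.6 -2.9] turn deg [-0.2  0.3  0.3]
```

Emit:
carry_out:
  motion: [-0.009, 0.008, -0.003, 0, 0, 0.2, -1, 0, 0.012, 0, 0, 0, 0, -1, 0, 0.01, 0, 0, 0, 0, -1, 0, 0, 0, 0, 0, 0, -1, 0, 0, 0, 0, 0, 0, -1]

```text
t: 15.2
tool_pos: [0.5961, 0.2426, 0.1462]
orientation: [-0.426, 1.985, -1.992]
force: [0.2, 0.8, -0.8]
opening: 0.0516
```

```bash
python3 -c "
from h import *
go(.595,.2435,.1355,-66)
cv2.imwrite('pics/s5.png',imaging.read_camera('side')[150:350,200:440].repeat(3,0).repeat(3,1))"
```

```text
t 15.2 pos [0.5961 0.2426 0.1462] open 0.0516 F [ 0.2  0.8 -0.8] q [ 0.31  0.29  1.44 -0.    1.41  1.46]
axes x,y,z in world
 [[-0.91 -0.41  0.  ]
 [ 0.   -0.   -1.  ]
 [ 0.41 -0.91  0.  ]]
shift mm [ 0.7 10.7 -1.4] turn deg [-0.2  0.2  0. ]
```

View pics/s5.png

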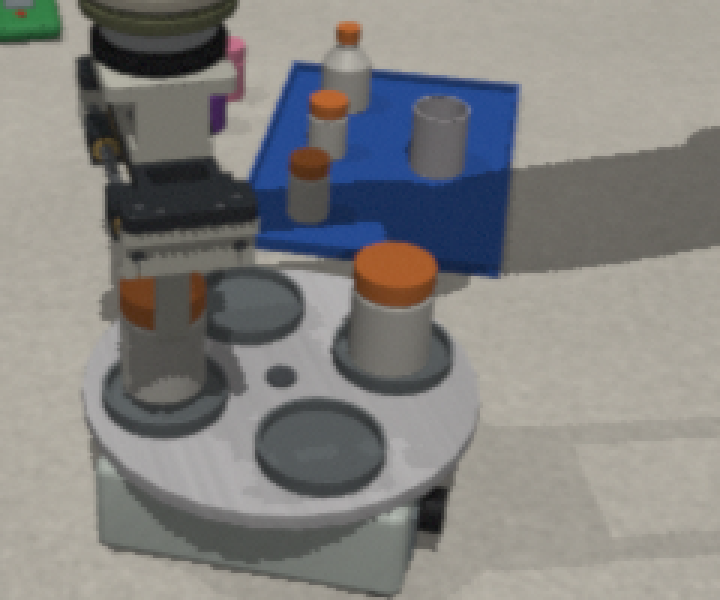

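The second large jar hangs centred over the opposite holder (crop 163,390). Lowering it.

Emit:
carry_out:
  motion: [0.001, 0.005, -0.001, 0, 0, 0, -1, 0, 0.005, 0, 0, 0, 0, -1, 0, 0.002, 0, 0, 0, 0, -1, 0, 0, 0, 0, 0, 0, -1, 0, 0, 0, 0, 0, 0, -1]

```text
t: 15.75
tool_pos: [0.5953, 0.2434, 0.1347]
orientation: [-0.424, 1.984, -1.99]
force: [0.0, -0.6, -1.7]
opening: 0.0514
```

Emit:
carry_out:
  motion: [0, 0.001, 0, 0, 0, 0, -1, 0, 0.001, 0, 0, 0, 0, -1, 0, 0.001, 0, 0, 0, 0, -1, 0, 0, 0, 0, 0, 0, -1, 0, 0, 0, 0, 0, 0, -1]

```text
t: 16.25
tool_pos: [0.5965, 0.2439, 0.1345]
orientation: [-0.42, 1.983, -1.988]
force: [1.4, 0.5, -0.7]
opening: 0.0514
```

Emit:
carry_out:
  motion: [0.001, 0.002, 0, 0, 0, 0, -1, 0, 0.001, 0, 0, 0, 0, -1, 0, 0.001, 0, 0, 0, 0, -1, 0, 0, 0, 0, 0, 0, -1, 0, 0, 0, 0, 0, 0, -1]

```text
t: 16.75
tool_pos: [0.5975, 0.2444, 0.1343]
orientation: [-0.414, 1.982, -1.985]
force: [-0.4, 0.3, 2.3]
opening: 0.0512
```

Emit:
carry_out:
  motion: [0, 0, 0, 0, 0, 0, 0.7, 0, 0, 0, 0, 0, 0, 0.7, 0, 0, 0, 0, 0, 0, 0.7, 0, -0.02, 0, 0, 0, 0, 0.7, 0, -0.03, 0, 0, 0, 0, 0.7]

```text
t: 17.25
tool_pos: [0.5934, 0.243, 0.1779]
orientation: [-0.426, 1.985, -1.991]
force: [-0.2, -0.4, 1.0]
opening: 0.0787
```

Emit:
carry_out:
  motion: [0, -0.03, 0, 0, 0, 0, 0.7, 0, -0.02, 0, 0, 0, 0, 0.7, 0, 0, 0, 0, 0, 0, 0.4, 0.012, 0, 0.025, 0, 0, 0, 0.4, 0.016, 0, 0.036, 0, 0, 0, 0.4]

```text
t: 17.75
tool_pos: [0.5939, 0.1795, 0.232]
orientation: [-0.425, 1.982, -1.983]
force: [0.1, -0.1, -0.6]
opening: 0.0658
```

```bash
python3 -c "
from h import *
cv2.imwrite('pics/s6.png',imaging.read_camera('side')[150:350,200:440].repeat(3,0).repeat(3,1))
go(.565,-.115,.2,-66)"
```

```text
t 17.8 pos [0.5943 0.173  0.2315] open 0.0653 F [ 2.3 -1.5 -0.7] q [ 0.2   0.17  1.42 -0.    1.55  1.35]
axes x,y,z in world
 [[-0.91 -0.41 -0.  ]
 [ 0.01 -0.   -1.  ]
 [ 0.41 -0.91  0.01]]
shift mm [145.4  32.3 250.2] turn deg [-0.3  0.3 -0.2]
```

View pics/s6.png

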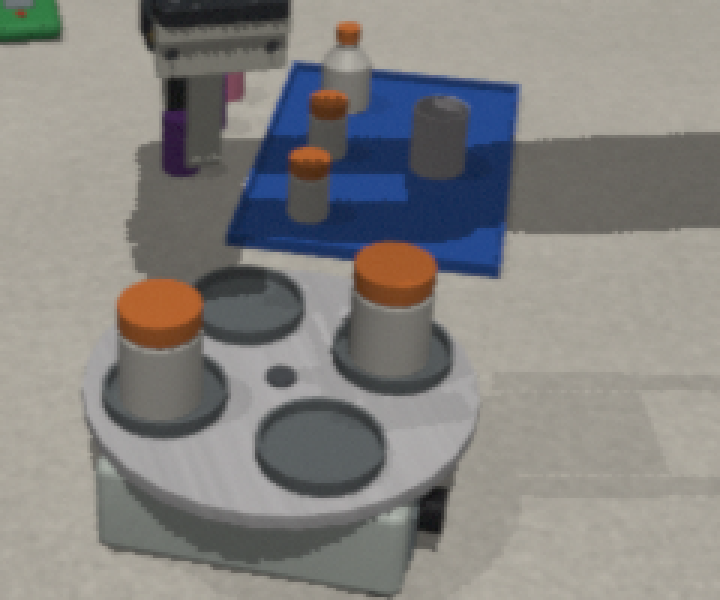

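Both large jars stand upright in opposite holders (crop 160,350 and 393,310). Next is the small jar nearest the shaker.

Emit:
carry_out:
  motion: [0.022, 0, 0.038, 0, 0, 0, 0.4, 0.022, 0, 0.038, 0, 0, 0, 0.4, 0.022, 0, 0.038, 0, 0, 0, 0.4, 0.022, 0, 0.038, 0, 0, 0, 0.4, 0.022, 0, 0.038, 0, 0, 0, 0.4]

```text
t: 18.3
tool_pos: [0.5689, -0.0491, 0.2233]
orientation: [-0.436, 1.984, -1.987]
force: [0.8, 0.4, 0.1]
opening: 0.0652
```

Emit:
carry_out:
  motion: [0.018, 0.004, 0.033, 0, 0, 0, 0.4, 0.01, 0.01, 0.015, 0, 0, 0, 0.4, 0.005, 0.01, 0.007, 0, 0, 0, 0.4, 0, 0.01, 0, 0, 0, 0, 0.4, 0, 0, 0, 0, 0, 0, 0.4]

```text
t: 18.8
tool_pos: [0.5577, -0.12, 0.1811]
orientation: [-0.436, 1.993, -1.991]
force: [-0.3, -0.7, -0.2]
opening: 0.0652
```

```bash
python3 -c "
from h import *
go(.565,-.115,.13,-66)"
```

```text
t 18.8 pos [ 0.5577 -0.12    0.1811] open 0.0652 F [-0.3 -0.7 -0.2] q [-0.3   0.08  1.61 -0.    1.46  0.85]
axes x,y,z in world
 [[-0.91 -0.41  0.01]
 [-0.01 -0.   -1.  ]
 [ 0.41 -0.91 -0.  ]]
shift mm [-9.2 51.1 -1.4] turn deg [0.2 0.2 0.5]
```

Emit:
carry_out:
  motion: [-0.009, 0.015, -0.001, 0, 0, 0, 0.4, 0, 0.025, 0, 0, 0, 0, 0.4, 0, 0.025, 0, 0, 0, 0, 0.4, 0, 0.015, 0, 0, 0, 0, 0.4, 0, 0, 0, 0, 0, 0, 0.4]

```text
t: 19.3
tool_pos: [0.5681, -0.1073, 0.0954]
orientation: [-0.44, 1.989, -1.985]
force: [0.2, 0.1, -0.5]
opening: 0.0651
```

```bash
python3 -c "
from h import *
go(.565,-.115,.044,-66)"
```

```text
t 19.3 pos [ 0.5681 -0.1073  0.0954] open 0.0651 F [ 0.2  0.1 -0.5] q [-0.27  0.17  1.67 -0.    1.31  0.87]
axes x,y,z in world
 [[-0.91 -0.42  0.01]
 [-0.01  0.   -1.  ]
 [ 0.42 -0.91 -0.  ]]
shift mm [ 5.7 51.4  5.9] turn deg [0.2 0.6 0.4]
```

Emit:
carry_out:
  motion: [0.006, 0.003, 0.006, 0, 0.5, 0, 0.4, 0, 0.015, 0, 0, 0, 0, 0.4, 0, 0.02, 0, 0, 0, 0, 0.4, 0, 0.01, 0, 0, 0, 0, 0.4, 0, 0, 0, 0, 0, 0, 0.4]

```text
t: 19.8
tool_pos: [0.5675, -0.114, 0.0465]
orientation: [-0.43, 1.99, -1.989]
force: [0.2, -1.7, -0.7]
opening: 0.0651
```

```bash
python3 -c "
from h import *
go(.565,-.115,.044,-66)"
```

```text
t 19.8 pos [ 0.5675 -0.114   0.0465] open 0.0651 F [ 0.2 -1.7 -0.7] q [-0.29  0.22  1.71 -0.    1.21  0.86]
axes x,y,z in world
 [[-0.91 -0.41  0.  ]
 [-0.   -0.   -1.  ]
 [ 0.41 -0.91 -0.  ]]
shift mm [ 2.7  2.5 -0.1] turn deg [0.1 0.2 0.2]
```

Emit:
carry_out:
  motion: [0.0025, 0.002, 0, 0, 0, 0, 0.4, 0, 0, 0, 0, 0, 0, -1, 0, 0, 0, 0, 0, 0, -1, 0, 0, 0, 0, 0, 0, -1, 0, 0, 0, 0, 0, 0, -1]
  squeeze: 12

```text
t: 20.3
tool_pos: [0.567, -0.1158, 0.0473]
orientation: [-0.425, 1.987, -1.99]
force: [0.4, -0.4, 0.1]
opening: 0.0376
```

Emit:
carry_out:
  motion: [0, 0, 0, 0, 0, 0, -1, 0, 0, 0, 0, 0, 0, -1, 0, -0.01, 0, 0, 0, 0, -1, 0, -0.02, 0, 0, 0, 0, -1, 0, -0.03, 0, 0, 0, 0, -1]

```text
t: 20.8
tool_pos: [0.5634, -0.1147, 0.1051]
orientation: [-0.434, 1.994, -1.989]
force: [0.0, -0.7, -0.7]
opening: 0.0337
```

```bash
python3 -c "
from h import *
cv2.imwrite('pics/s7.png',imaging.read_camera('side')[100:300,200:440].repeat(3,0).repeat(3,1))
go(.5655,.1415,.22,-66)
go(.4945,.273,.23,-66)"
```

```text
t 20.85 pos [ 0.567  -0.1157  0.1122] open 0.0338 F [ 3.3 -0.6  3.5] q [-0.29  0.15  1.67 -0.    1.33  0.86]
axes x,y,z in world
 [[-0.91 -0.41 -0.  ]
 [ 0.   -0.   -1.  ]
 [ 0.41 -0.91  0.  ]]
shift mm [-104.  -108.2 -235. ] turn deg [-0.1  0.2 -0. ]
t 20.85 pos [ 0.567  -0.1157  0.1122] open 0.0338 F [ 3.3 -0.6  3.5] q [-0.29  0.15  1.67 -0.    1.33  0.86]
axes x,y,z in world
 [[-0.91 -0.41 -0.  ]
 [ 0.   -0.   -1.  ]
 [ 0.41 -0.91  0.  ]]
shift mm [ -93.1 -118.4 -384.1] turn deg [-0.1  0.2 -0. ]
```

View pics/s7.png

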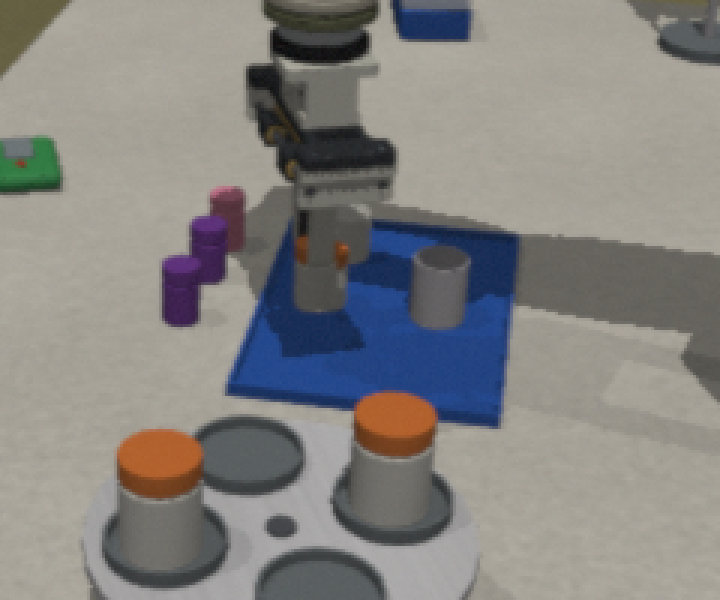

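The small jar is lifted upright (opening 33.8 mm, which matches its 34 mm diameter). It goes to the far free holder.

Emit:
carry_out:
  motion: [0, -0.03, -0.01, 0, 0, 0, -1, -0.004, -0.04, -0.02, 0, 0, 0, -1, -0.008, -0.035, -0.033, 0, 0, 0, -1, -0.01, -0.015, -0.042, 0, 0, 0, -1, -0.01, 0, -0.042, 0, 0, 0, -1]

```text
t: 21.35
tool_pos: [0.5372, 0.031, 0.2423]
orientation: [-0.409, 1.986, -1.995]
force: [-0.1, -0.3, -1.0]
opening: 0.034
```

Emit:
carry_out:
  motion: [-0.01, 0, -0.042, 0, 0, 0, -1, -0.01, 0, -0.042, 0, 0, 0, -1, -0.01, 0, -0.042, 0, 0, 0, -1, -0.01, 0, -0.04, 0, 0, 0, -1, -0.01, 0, -0.03, 0, 0, 0, -1]

```text
t: 21.85
tool_pos: [0.5031, 0.2396, 0.2483]
orientation: [-0.397, 1.982, -1.99]
force: [1.0, 0.2, 0.3]
opening: 0.0337
```

```bash
python3 -c "
from h import *
go(.4945,.273,.23,-66)"
```

```text
t 21.85 pos [0.5031 0.2396 0.2483] open 0.0337 F [1.  0.2 0.3] q [ 0.36 -0.01  1.58 -0.01  1.56  1.51]
axes x,y,z in world
 [[-0.92 -0.4  -0.02]
 [ 0.02 -0.   -1.  ]
 [ 0.4  -0.92  0.01]]
shift mm [ -5.2  18.2 -34.2] turn deg [-0.5 -0.3 -1. ]
```

Emit:
carry_out:
  motion: [-0.002, 0, -0.018, 0, 0, -0.5, -1, -0.002, 0.01, -0.008, 0, 0, -0.3, -1, 0, 0.02, 0, 0, 0, 0, -1, 0, 0.02, 0, 0, 0, -0.2, -1, 0, 0.015, 0, 0, 0, 0, -1]

```text
t: 22.35
tool_pos: [0.4976, 0.2709, 0.185]
orientation: [-0.413, 1.98, -1.991]
force: [0.4, 0.3, 0.4]
opening: 0.0337
```

```bash
python3 -c "
from h import *
go(.4945,.273,.14,-66)"
```

```text
t 22.35 pos [0.4976 0.2709 0.185 ] open 0.0337 F [0.4 0.3 0.4] q [ 0.41  0.05  1.63 -0.01  1.45  1.57]
axes x,y,z in world
 [[-0.91 -0.41 -0.01]
 [ 0.01 -0.   -1.  ]
 [ 0.41 -0.91  0.01]]
shift mm [ 2.4 45.  -3.5] turn deg [-0.4  0.1 -0.5]
```

Emit:
carry_out:
  motion: [0.002, 0.01, -0.003, 0, 0, 0, -1, 0, 0.012, 0, 0, 0, 0, -1, 0, 0.012, 0, 0, 0, -0.4, -1, 0, 0.006, 0, 0, 0, 0, -1, 0, 0, 0, 0, 0, 0, -1]

```text
t: 22.85
tool_pos: [0.4939, 0.2704, 0.1391]
orientation: [-0.423, 1.983, -2.0]
force: [0.5, -0.1, 0.1]
opening: 0.0338
```

```bash
python3 -c "
from h import *
go(.4945,.273,.1295,-66)
cv2.imwrite('pics/s8.png',imaging.read_camera('side')[150:350,200:440].repeat(3,0).repeat(3,1))"
```

```text
t 22.85 pos [0.4939 0.2704 0.1391] open 0.0338 F [ 0.5 -0.1  0.1] q [ 0.42  0.08  1.68 -0.01  1.38  1.57]
axes x,y,z in world
 [[-0.91 -0.41  0.  ]
 [ 0.   -0.01 -1.  ]
 [ 0.41 -0.91  0.01]]
shift mm [-1.6  9.6 -2.3] turn deg [-0.5 -0.1  0.1]
```

View pics/s8.png

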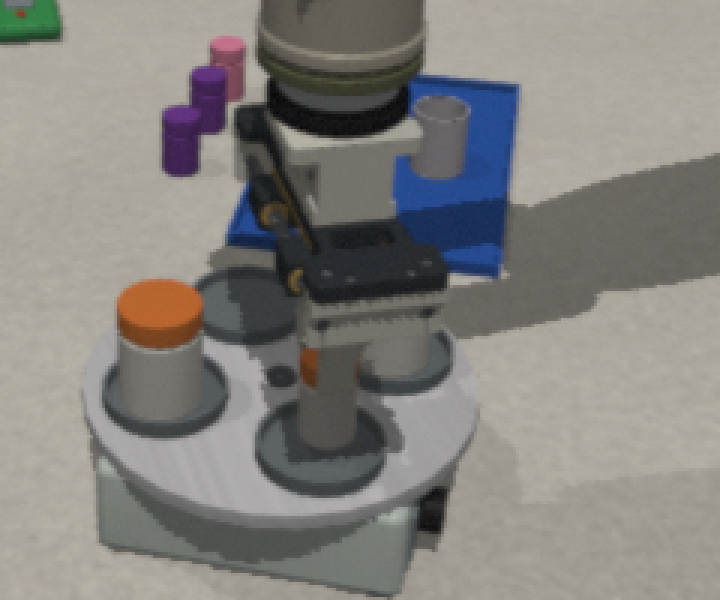

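The small jar is over the front holder (crop 325,440). Lowering it.

Emit:
carry_out:
  motion: [-0.001, 0.004, -0.002, 0, 0, 0, -1, 0, 0.004, 0, 0, 0, 0, -1, 0, 0.002, 0, 0, 0, 0, -1, 0, 0, 0, 0, 0, 0, -1, 0, 0, 0, 0, 0, 0, -1]

```text
t: 23.4
tool_pos: [0.4958, 0.2735, 0.1311]
orientation: [-0.418, 1.982, -1.997]
force: [0.6, -0.3, 0.0]
opening: 0.0337
```

Emit:
carry_out:
  motion: [0, 0.001, 0, 0, 0, 0, -1, 0, 0.001, 0, 0, 0, 0, -1, 0, 0.001, 0, 0, 0, 0, -1, 0, 0, 0, 0, 0, 0, -1, 0, 0, 0, 0, 0, 0, -1]

```text
t: 23.9
tool_pos: [0.4961, 0.2736, 0.1285]
orientation: [-0.417, 1.982, -1.997]
force: [-0.1, -0.2, -0.4]
opening: 0.0336
```

Emit:
carry_out:
  motion: [0.001, 0.001, 0, 0, 0, 0, -1, 0, 0.001, 0, 0, 0, 0, -1, 0, 0.001, 0, 0, 0, 0, -1, 0, 0, 0, 0, 0, 0, -1, 0, 0, 0, 0, 0, 0, -1]

```text
t: 24.4
tool_pos: [0.4971, 0.2742, 0.1287]
orientation: [-0.411, 1.981, -1.993]
force: [0.1, -0.0, -0.3]
opening: 0.0338
```

Emit:
carry_out:
  motion: [0.001, 0.002, 0, 0, 0, 0, -1, 0, 0.002, 0, 0, 0, 0, -1, 0, 0.001, 0, 0, 0, 0, -1, 0, 0, 0, 0, 0, 0, -1, 0, 0, 0, 0, 0, 0, -1]

```text
t: 24.9
tool_pos: [0.4981, 0.276, 0.1277]
orientation: [-0.404, 1.981, -1.987]
force: [0.5, -0.2, 1.0]
opening: 0.0338
```

Emit:
carry_out:
  motion: [0, 0, 0, 0, 0, 0, 0.4, 0, 0, 0, 0, 0, 0, 0.4, 0, 0, 0, 0, 0, 0, 0.4, 0, -0.02, 0, 0, 0, 0, 0.4, 0, -0.03, 0, 0, 0, 0, 0.4]

```text
t: 25.4
tool_pos: [0.4935, 0.274, 0.1718]
orientation: [-0.417, 1.984, -1.994]
force: [0.6, 0.7, 0.4]
opening: 0.0641
```

Emit:
carry_out:
  motion: [0, -0.04, 0, 0, 0, 0, 0.4, 0, -0.03, 0, 0, 0, 0, 0.4, 0, 0, 0, 0, 0, 0, 0.4, 0, 0, 0.025, 0, 0, 0, 0.4, 0, 0, 0.04, 0, 0, 0, 0.4]

```text
t: 25.9
tool_pos: [0.5196, 0.218, 0.2484]
orientation: [-0.416, 1.981, -1.986]
force: [0.2, -0.8, 0.1]
opening: 0.065
```

```bash
python3 -c "
from h import *
cv2.imwrite('pics/s9.png',imaging.read_camera('side')[150:350,200:440].repeat(3,0).repeat(3,1))
go(.5645,-.2195,.2,-66)"
```

```text
t 25.95 pos [0.522  0.2119 0.2479] open 0.0649 F [ 2.3 -3.2  0.3] q [ 0.3   0.01  1.56 -0.01  1.56  1.45]
axes x,y,z in world
 [[-0.91 -0.41 -0.01]
 [ 0.01 -0.   -1.  ]
 [ 0.41 -0.91  0.01]]
shift mm [137.5  50.2 410.8] turn deg [-0.5  0.1 -0.5]
```

View pics/s9.png

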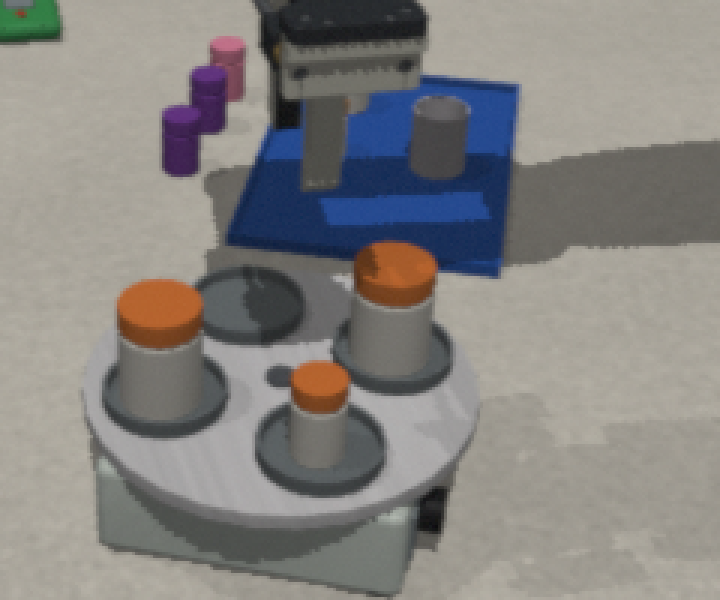

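The small jar stands in the front holder (crop 320,420). Now the last small jar.

Emit:
carry_out:
  motion: [0.014, 0.004, 0.042, 0, 0, 0, 0.4, 0.014, 0.004, 0.042, 0, 0, 0, 0.4, 0.014, 0.004, 0.042, 0, 0, 0, 0.4, 0.014, 0.004, 0.042, 0, 0, 0, 0.4, 0.014, 0.004, 0.042, 0, 0, 0, 0.4]

```text
t: 26.45
tool_pos: [0.543, -0.0124, 0.2238]
orientation: [-0.422, 1.98, -1.989]
force: [1.7, 0.2, -0.4]
opening: 0.0648
```

Emit:
carry_out:
  motion: [0.014, 0.004, 0.042, 0, 0, 0, 0.4, 0.014, 0.004, 0.042, 0, 0, 0, 0.4, 0.014, 0.004, 0.035, 0, 0, 0, 0.4, 0.01, 0.004, 0.025, 0, 0, 0, 0.4, 0.005, 0.004, 0.012, 0, 0, 0, 0.4]

```text
t: 26.95
tool_pos: [0.5524, -0.1885, 0.1978]
orientation: [-0.423, 1.987, -1.992]
force: [-0.0, 1.2, 0.6]
opening: 0.065
```

```bash
python3 -c "
from h import *
go(.5645,-.2195,.13,-66)"
```

```text
t 26.95 pos [ 0.5524 -0.1885  0.1978] open 0.065 F [-0.   1.2  0.6] q [-0.42  0.09  1.56 -0.    1.48  0.74]
axes x,y,z in world
 [[-0.91 -0.41 -0.  ]
 [ 0.   -0.   -1.  ]
 [ 0.41 -0.91  0.  ]]
shift mm [ 1.6 67.8 33. ] turn deg [-0.1  0.  -0. ]
```

Emit:
carry_out:
  motion: [0.001, 0.005, 0.02, 0, 0, 0, 0.4, 0, 0.01, 0.01, 0, 0, 0, 0.4, 0, 0.02, 0, 0, 0, 0, 0.4, 0, 0.02, 0, 0, 0, 0, 0.4, 0, 0.005, 0, 0, 0, 0, 0.4]

```text
t: 27.45
tool_pos: [0.5632, -0.2161, 0.1315]
orientation: [-0.424, 1.993, -1.991]
force: [-0.5, 0.5, 0.5]
opening: 0.0651
```

```bash
python3 -c "
from h import *
go(.5645,-.2195,.045,-66)"
```

```text
t 27.45 pos [ 0.5632 -0.2161  0.1315] open 0.0651 F [-0.5  0.5  0.5] q [-0.45  0.19  1.58 -0.    1.37  0.7 ]
axes x,y,z in world
 [[-0.91 -0.41  0.  ]
 [-0.    0.   -1.  ]
 [ 0.41 -0.91 -0.  ]]
shift mm [ 0.1 86.5  3.8] turn deg [ 0.1 -0.1  0.1]
```

Emit:
carry_out:
  motion: [0.001, 0.012, 0.003, 0, 0, 0, 0.4, 0, 0.025, 0, 0, 0, 0, 0.4, 0, 0.025, 0, 0, 0, 0, 0.4, 0, 0.015, 0, 0, 0, 0, 0.4, 0, 0, 0, 0, 0, 0, 0.4]

```text
t: 27.95
tool_pos: [0.5644, -0.2167, 0.0509]
orientation: [-0.426, 1.991, -1.988]
force: [-1.6, 0.1, -1.0]
opening: 0.0649
```

```bash
python3 -c "
from h import *
go(.5645,-.2195,.045,-66)"
```

```text
t 27.95 pos [ 0.5644 -0.2167  0.0509] open 0.0649 F [-1.6  0.1 -1. ] q [-0.45  0.28  1.63  0.    1.23  0.7 ]
axes x,y,z in world
 [[-0.91 -0.41  0.  ]
 [-0.    0.   -1.  ]
 [ 0.41 -0.91 -0.  ]]
shift mm [1.  5.9 2.6] turn deg [0.1 0.1 0. ]
```

Emit:
carry_out:
  motion: [0.001, 0.005, 0.0025, 0, 0, 0, 0.4, 0, 0, 0, 0, 0, 0, 0.4, 0, 0, 0, 0, 0, 0, -1, 0, 0, 0, 0, 0, 0, -1, 0, 0, 0, 0, 0, 0, -1]

```text
t: 28.45
tool_pos: [0.5673, -0.2207, 0.05]
orientation: [-0.421, 1.985, -1.99]
force: [-0.2, 0.1, -0.1]
opening: 0.0456
```

Emit:
carry_out:
  motion: [0, 0, 0, 0, 0, 0, -1, 0, 0, 0, 0, 0, 0, -1, 0, 0, 0, 0, 0, 0, -1, 0, 0, 0, 0, 0, 0, -1, 0, 0, 0, 0, 0, 0, -1]

```text
t: 28.95
tool_pos: [0.5678, -0.2209, 0.051]
orientation: [-0.42, 1.984, -1.99]
force: [0.7, 0.8, -0.5]
opening: 0.0333
```

Emit:
carry_out:
  motion: [0, -0.01, 0, 0, 0, 0, -1, 0, -0.02, 0, 0, 0, 0, -1, 0, -0.03, 0, 0, 0, 0, -1, 0, -0.03, 0, 0, 0, 0, -1, 0, -0.03, 0, 0, 0, 0, -1]

```text
t: 29.45
tool_pos: [0.5631, -0.2188, 0.1704]
orientation: [-0.43, 1.995, -1.986]
force: [0.1, -0.0, -0.0]
opening: 0.0335
```

```bash
python3 -c "
from h import *
cv2.imwrite('pics/s10.png',imaging.read_camera('side')[100:300,200:440].repeat(3,0).repeat(3,1))
go(.5655,.1415,.22,-66)"
```

```text
t 29.5 pos [ 0.5659 -0.2201  0.1773] open 0.0334 F [ 1.7 -0.1  3.7] q [-0.46  0.17  1.52  0.    1.45  0.69]
axes x,y,z in world
 [[-0.91 -0.41 -0.  ]
 [ 0.   -0.   -1.  ]
 [ 0.41 -0.91  0.  ]]
shift mm [-147.6  -42.9 -330. ] turn deg [-0.1  0.1 -0.1]
```

View pics/s10.png

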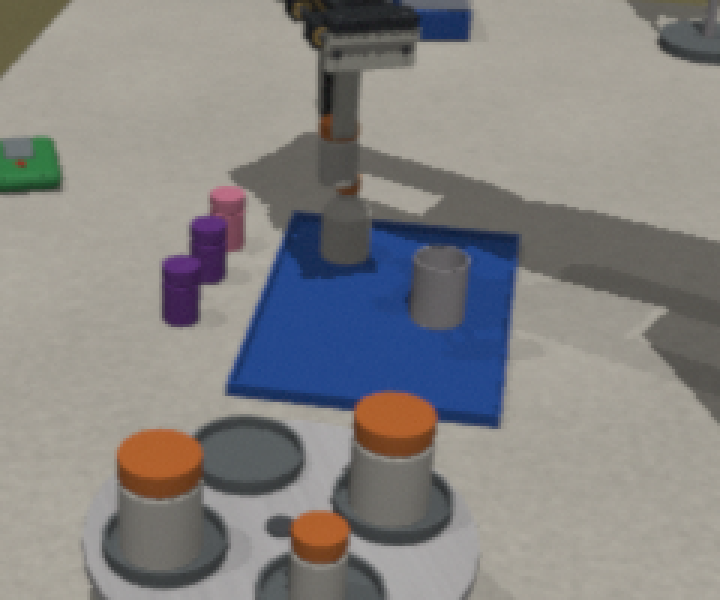

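The jar is held upright (crop 340,150), and the bottle and beaker are undisturbed.

Emit:
carry_out:
  motion: [-0.008, -0.02, -0.015, 0, 0, 0, -1, -0.014, -0.02, -0.03, 0, 0, 0, -1, -0.018, -0.008, -0.04, 0, 0, 0, -1, -0.018, 0, -0.04, 0, 0, 0, -1, -0.018, 0, -0.04, 0, 0, 0, -1]

```text
t: 30.0
tool_pos: [0.5699, -0.0396, 0.2337]
orientation: [-0.404, 1.982, -1.998]
force: [0.3, -0.7, 0.0]
opening: 0.0337
```

Emit:
carry_out:
  motion: [-0.018, 0, -0.04, 0, 0, 0, -1, -0.018, 0, -0.04, 0, 0, 0, -1, -0.014, 0, -0.032, 0, 0, 0, -1, -0.01, 0, -0.022, 0, 0, 0, -1, -0.004, 0, -0.01, 0, 0, 0, -1]

```text
t: 30.5
tool_pos: [0.5701, 0.1288, 0.2367]
orientation: [-0.401, 1.978, -1.993]
force: [0.3, -1.2, -0.5]
opening: 0.0331
```

```bash
python3 -c "
from h import *
go(.5655,.1415,.144,-66)"
```

```text
t 30.5 pos [0.5701 0.1288 0.2367] open 0.0331 F [ 0.3 -1.2 -0.5] q [ 0.14  0.06  1.52 -0.01  1.54  1.29]
axes x,y,z in world
 [[-0.91 -0.4  -0.02]
 [ 0.02 -0.   -1.  ]
 [ 0.4  -0.91  0.01]]
shift mm [  0.5  92.6 -14.5] turn deg [-0.6 -0.2 -0.9]
```

Emit:
carry_out:
  motion: [0, 0.015, -0.009, 0, 0, -0.8, -1, 0, 0.025, -0.002, 0, 0, 0, -1, 0, 0.025, 0, 0, 0, -0.4, -1, 0, 0.015, 0, 0, 0, 0, -1, 0, 0.003, 0, 0, 0, 0, -1]

```text
t: 31.0
tool_pos: [0.5659, 0.137, 0.1492]
orientation: [-0.425, 1.981, -2.008]
force: [-0.4, 0.2, 0.2]
opening: 0.0333
```

```bash
python3 -c "
from h import *
go(.5655,.1415,.134,-66)
cv2.imwrite('pics/s11.png',imaging.read_camera('side')[150:350,200:440].repeat(3,0).repeat(3,1))"
```

```text
t 31.0 pos [0.5659 0.137  0.1492] open 0.0333 F [-0.4  0.2  0.2] q [ 0.16  0.13  1.62 -0.01  1.4   1.32]
axes x,y,z in world
 [[-0.91 -0.4   0.01]
 [-0.   -0.01 -1.  ]
 [ 0.4  -0.91  0.01]]
shift mm [-1.6 15.1 -4.4] turn deg [-0.7 -0.2  0.4]
```

View pics/s11.png

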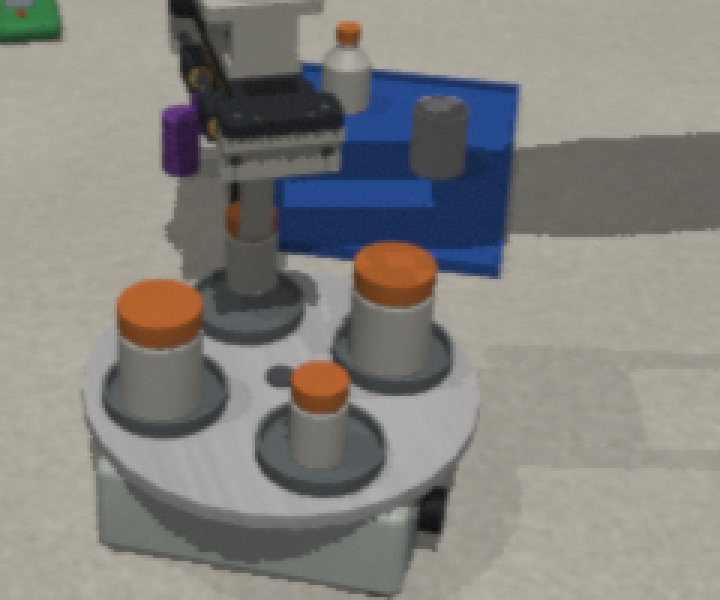

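The last jar is above the remaining holder (crop 252,295). Lowering it.

Emit:
carry_out:
  motion: [-0.001, 0.005, -0.004, -0.4, 0, 0.3, -1, 0, 0.005, 0, 0, 0, 0, -1, 0, 0.004, 0, 0, 0, 0, -1, 0, 0.001, 0, 0, 0, 0, -1, 0, 0, 0, 0, 0, 0, -1]

```text
t: 31.55
tool_pos: [0.5674, 0.1404, 0.1366]
orientation: [-0.414, 1.987, -1.997]
force: [0.0, 0.9, -0.9]
opening: 0.0336
```

Emit:
carry_out:
  motion: [0, 0.001, 0, 0, 0, 0, -1, 0, 0.001, 0, 0, 0, 0, -1, 0, 0.001, 0, 0, 0, 0, -1, 0, 0, 0, 0, 0, 0, -1, 0, 0, 0, 0, 0, 0, -1]

```text
t: 32.05
tool_pos: [0.5681, 0.1406, 0.1347]
orientation: [-0.412, 1.985, -1.996]
force: [-0.7, 0.0, -1.0]
opening: 0.0333
```

Emit:
carry_out:
  motion: [0, 0.001, 0, 0, 0, 0, -1, 0, 0.001, 0, 0, 0, 0, -1, 0, 0.001, 0, 0, 0, 0, -1, 0, 0, 0, 0, 0, 0, -1, 0, 0, 0, 0, 0, 0, -1]

```text
t: 32.55
tool_pos: [0.5685, 0.1407, 0.1319]
orientation: [-0.411, 1.985, -1.996]
force: [-0.5, -0.0, 0.1]
opening: 0.0334
```

Emit:
carry_out:
  motion: [0.001, 0.001, 0, 0, 0, 0, -1, 0, 0.001, 0, 0, 0, 0, -1, 0, 0.001, 0, 0, 0, 0, -1, 0, 0, 0, 0, 0, 0, -1, 0, 0, 0, 0, 0, 0, -1]

```text
t: 33.05
tool_pos: [0.5694, 0.1411, 0.132]
orientation: [-0.405, 1.983, -1.993]
force: [-0.2, -0.7, -1.7]
opening: 0.0337
```

Emit:
carry_out:
  motion: [0.001, 0.001, 0, 0, 0, 0, -1, 0, 0.001, 0, 0, 0, 0, -1, 0, 0.001, 0, 0, 0, 0, -1, 0, 0, 0, 0, 0, 0, -1, 0, 0, 0, 0, 0, 0, -1]

```text
t: 33.55
tool_pos: [0.5703, 0.1416, 0.1318]
orientation: [-0.399, 1.982, -1.99]
force: [-0.1, -0.6, 1.5]
opening: 0.0338
```

The z reading stalls at 0.132, the expected floor contact. Releasing and retreating.

Emit:
carry_out:
  motion: [0, 0, 0, 0, 0, 0, 0.4, 0, 0, 0, 0, 0, 0, 0.4, 0, 0, 0, 0, 0, 0, 0.4, 0, -0.02, 0, 0, 0, 0, 0.4, 0, -0.03, 0, 0, 0, 0, 0.4]

```text
t: 34.05
tool_pos: [0.5651, 0.1406, 0.1757]
orientation: [-0.413, 1.987, -1.995]
force: [-0.0, -0.2, 0.4]
opening: 0.0644
```

Emit:
carry_out:
  motion: [0, -0.04, 0, 0, 0, 0, 0.4, 0, -0.03, 0, 0, 0, 0, 0.4, 0.005, 0, 0.02, 0, 0, 0, 0.4, 0.01, 0, 0.04, 0, 0, 0, 0.4, 0.01, 0, 0.04, 0, 0, 0, 0.4]

```text
t: 34.55
tool_pos: [0.5835, 0.0417, 0.2538]
orientation: [-0.412, 1.98, -1.987]
force: [0.7, -0.3, -0.9]
opening: 0.0652
```

Emit:
carry_out:
  motion: [0.02, 0, 0.04, 0, 0, 0, 0.4, 0.02, 0, 0.04, 0, 0, 0, 0.4, 0.02, 0, 0.04, 0, 0, 0, 0.4, 0.02, 0, 0.04, 0, 0, 0, 0.4, 0, 0, 0, 0, 0, 0, 0.4]

```text
t: 35.05
tool_pos: [0.575, -0.1482, 0.2532]
orientation: [-0.411, 1.98, -1.99]
force: [-0.1, 0.1, 0.8]
opening: 0.0648
```

```bash
python3 -c "
from h import *
cv2.imwrite('pics/s12.png',imaging.read_camera('side')[150:350,200:440].repeat(3,0).repeat(3,1))
H=np.array([[.4643,.172],[.595,.2435],[.4945,.273],[.5655,.1415]])
for n in ('top','side'):
  im=imaging.read_camera(n)
  if n=='top': cv2.imwrite('pics/t12.png',im)
  for t,r,h in (('large_a',.026,.07),('small_a',.017,.055)):
   for d in models.outline_of(n,t):
    x,e=fit(n,d['pixels'].astype(float),r,.085,.085+h)
    D=np.linalg.norm(H-x,axis=1)
    if D.min()<.05: print(n,t,np.round(x,4),round(e,2),'holder',D.argmin(),round(D.min(),4))
print(robot.read_state()['t'],robot.read_state()['force'])
"
```

```text
top large_a [0.466  0.1712] 0.14 holder 0 0.0019
top large_a [0.5986 0.2438] 0.14 holder 1 0.0036
top small_a [0.4965 0.2753] 0.11 holder 2 0.003
top small_a [0.5673 0.1426] 0.16 holder 3 0.0022
side large_a [0.5991 0.244 ] 0.1 holder 1 0.0042
side large_a [0.4662 0.1711] 0.11 holder 0 0.0021
side small_a [0.5681 0.1401] 0.2 holder 3 0.003
side small_a [0.4962 0.2753] 0.14 holder 2 0.0029
35.4 [ 0.43747915 -0.41202981 -0.27339152]
```

View pics/s12.png

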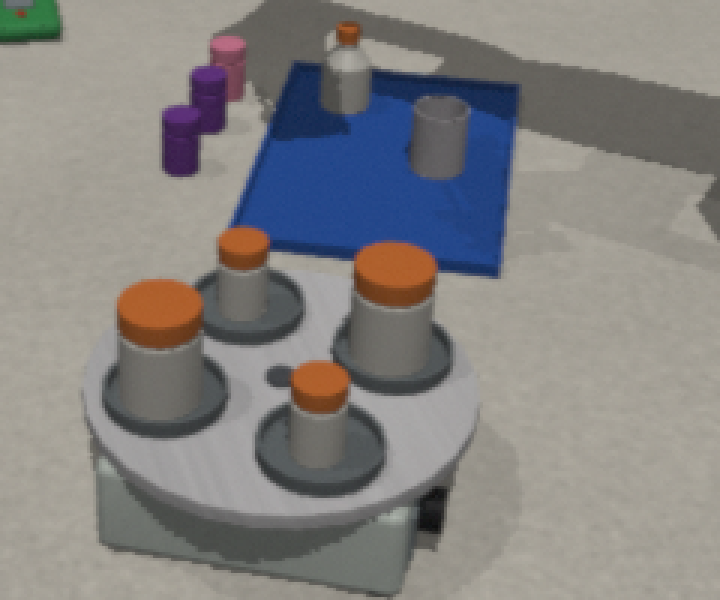

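View pics/t12.png

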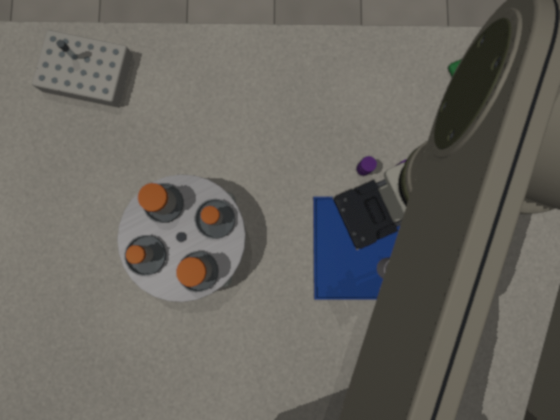

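Both views show all four jars standing in their holders. The large jars are at top-view pixels (153,197) and (191,272), opposite each other. The small jars are at (136,254) and (209,216), also opposite. The arm is clear of everything, so I'm handing in.

```bash
python3 -c "
from plant import robot
print(robot.close_job())"
```

```text
the job is handed in; nothing more can be done
None
```

All four jars are in the shaker's holders: the two large ones opposite each other, and the two small ones opposite each other in the remaining pair. I handed the job in at about 35 s; it reports no verdict.

- **Position:** silhouette fits in the last pictures from both cameras put the large jars 2 to 4 mm from their holder centres (limit 12 mm). The small jars are about 3 mm from theirs (limit 21 mm).
- **Standing flat:** each jar was lowered until the tool height stopped falling and the force turned upward, then released. In the last side view they look upright; I did not measure their tilt separately.
- **Left in place:** in the last side view the beaker and bottle stand upright on the tray, apparently where they began. I did not re-measure their positions. The arm ended clear of everything.
- **Checks that disagreed:** only the early network reports did. For the beaker and bottle on the tray, the side-view fits were poor and differed from the top view. The networks also reported the purple and pink jars as small jars, and I ruled those out by colour and by their place outside the tray.

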